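Lay the pipette back on its sloping rest

TASK

Someone parked the amber bottle inside the pipette rest: first take it out and stand it upright in the blue tray next to the clear bottle. Then lay the white pipette along the rest, nose down in the low front fork and finger hook uppermost, with the shoulder of its handle right up against the front fork; set it down gently, with both forks carrying it before you let go. Leave the clear bottle, the tip box and the green tube rack as they are.

Things in the scene. Friction and masses are not known exactly. Their poses are not given: they have to be found in the camera images.
- rest: Fixed sloping pipette rest: white base plate 150 x 90 x 8 mm carrying two blue forks on its y = 0 line. Origin under its centre on the bench, +x from the low front fork to the higher rear fork, z up. On it the pipette ends up sloping 13 to 31 degrees, tail high.
- front_rest: Low fixed front fork (blue blade) of the rest. Its origin and axes are those of rest, not the fork's middle. Blade from x = -50.5 to -44.5 mm (6 thick), 50 mm wide; notch 24 mm wide, floor 55 mm above the bench, cheeks 12 mm high. It carries the pipette's thin shaft.
- rear_rest: Rear fork: column (radius 12 mm, at x = 47.5 mm) with a blue saddle on a telescoping stem. Its origin and axes are those of rest and do not tell the saddle's height: its notch floor was left 70 to 98 mm above the bench, in no reading; feel it (shut fingers turned so that the 18 mm pad width lies across the notch fit in) or see it. It carries the pipette's handle.
- pipette: Loose white pipette, about 110 g, lies on the bench hook up. Origin: centre of the handle's underside; x towards the tail (plunger), nose at -x, z up. Handle box 120 x 28 wide x 30 high (x = -60 to 60), edges rounded 4 mm. Plunger to x = 90; blue hook on top, x = 26 to 54, up to z = 46 mm (gripper body must clear it). Centre of mass near x = -3 mm.
- shoulder (a point): Shoulder: where the handle's front end steps down to the grey shaft; point on the axis, pipette frame (-60, 0, 15) mm. The shaft (radius 6 mm) runs on along the axis to x = -115, then a cone to the nose at x = -160. The handle's underside is 9 mm below the shaft's.
- tail (a point): Point on the pipette's axis at the handle's rear end: pipette frame (60, 0, 15) mm.
- amber_bottle: Loose brown bottle with black cap, about 140 g, starts standing on the rest's base plate between the forks, where it blocks the pipette. Origin at the centre of its underside, z up. Body radius 22 mm to 56 mm height, neck radius 12 mm, cap radius 15 mm from 78 to 100 mm height (total height 100 mm).
- clear_bottle: Glass bottle with blue cap, same shape and size as the amber one; stands in the +x half of the tray. Leave it alone.
- tray: Fixed shallow blue tray, open on top, 190 (x) x 110 (y) x 20 mm, walls 4 mm, floor 4 mm thick; origin under its centre.
- tip_box: Blue box with pale lid, 80 x 118 x 54 mm, origin under its centre. Leave it alone.
- tube_rack: Green rack 62 x 110 x 28 mm with coloured tube caps up to 40 mm high, origin under its centre. Leave it alone.
- column (a point): Top of the rear fork's fixed column, rest frame (47.5, 0, 54) mm; the saddle stands 16 to 44 mm above it. Saddle: x = 41.5 to 53.5 mm (12 thick), 56 mm wide, notch 40 mm wide, cheeks 12 mm high; clamped so tightly that 25 N does not shift it.
Not all that is in view belongs to the job. There is more than one size of the rest; the job needs the largest.

How it is judged:
On the way, in this order (a step that is already met when the one before it is completed fails the run):
1. the amber bottle stands upright in the tray, released (x of amber_bottle in the frame of tray between -0.08 and 0.08 m and y of amber_bottle in the frame of tray between -0.04 and 0.04 m and height (world z) of amber_bottle below 0.008 m and angle between amber_bottle's own z axis and vertical below 0.1 rad and contact force between amber_bottle and the fingers below 0.05 N and linear speed of amber_bottle below 0.03 m/s), for 0.2 s.
2. the pipette bears on both forks while it is still held (contact force between pipette and front_rest above 0.1 N and contact force between pipette and rear_rest above 0.1 N and contact force between pipette and the fingers above 0.5 N), for 0.2 s.
At the end, for the whole second after the job is handed in: Pipette at rest in both forks' notches, nose at the front fork, hook up (roll under 11 degrees), shoulder within about 4 mm of the front fork, centred within 10 mm there and 14 mm at the tail; amber bottle upright (0.1 rad) on the tray's floor, within 80 mm (x) and 40 mm (y) of its centre (x of amber_bottle in the frame of tray between -0.08 and 0.08 m and y of amber_bottle in the frame of tray between -0.04 and 0.04 m and height (world z) of amber_bottle below 0.008 m and angle between amber_bottle's own z axis and vertical below 0.1 rad and contact force between pipette and front_rest above 0.05 N and contact force between pipette and rear_rest above 0.05 N and x of shoulder in the frame of rest between -0.055 and -0.041 m and y of shoulder in the frame of rest between -0.01 and 0.01 m and y of tail in the frame of rest between -0.014 and 0.014 m and x of tail in the frame of rest above 0.04 m and angle between pipette's own z axis and vertical below 0.65 rad and angle between pipette's own y axis and vertical between 1.37 and 1.77 rad and linear speed of pipette below 0.02 m/s and angular speed of pipette below 0.2 rad/s); the robot touches nothing.
It fails at once if the pipette is pressed on a fork with more than 25 N (contact force between pipette and front_rest above 25 N or contact force between pipette and rear_rest above 25 N).
It fails at once if the amber bottle is tipped over (angle between amber_bottle's own z axis and vertical above 0.6 rad).
It fails at once if the clear bottle, tip box or tube rack is shifted by more than 20 mm or tipped (distance of any of clear_bottle, tip_box, tube_rack from where it was at the start of the episode above 0.02 m or angle between clear_bottle's own z axis and vertical above 0.3 rad).
It also fails if it takes over 69 s, if anything falls off the work surface, if the arm or the gripper's body presses on something with over 40 N, if the wrist force passes 120 N, or if a joint passes its speed limit or range.

ROBOT

A 7-joint arm with a two-finger parallel gripper is mounted at the origin on the work surface. World frame = base frame: x ahead of the robot, y to its left, z up, the work surface at z = 0. Lengths are in m, angles in rad, forces in N, time in s.
With the tool pointing down it reaches from about 0.4 to 0.85 m from the base axis. Payload 4.5 kg.
Tool frame: the origin (TCP) lies at the very end of the fingers, on their centre line; the grasp point (between the pads) lies 19 mm behind it (arm.grasp_offset is the distance from the TCP to the grasp point, in m); x points along the fingers, z is the direction in which the jaws open and shut, and the axes are right-handed (so a half turn about x gives the same grasp; the last joint's range is limited). The gripper opens to 88 mm and grips with 3 to 60 N. Pads are 18 mm wide; open, the fingers measure 123 mm over their backs; the gripper's body (75 mm by 187 mm) begins 45 mm behind the grasp point.
Start: joints at [1.18, 0.689, -0.195, 1.565, 0.157, 0.902, -0.215], TCP at [0.258, -0.569, 0.239] pointing down, gripper open.
Joint ranges: [-3.01, 3.01], [-0.46, 2.08], [-1.47, 1.51], [0.13, 2.56], [-1, 4.14], [0.04, 2.09], [-2.66, 2.66]. Speed limits (rad/s): [2.57, 2.57, 3.14, 3.14, 3.14, 3.14, 3.14].

INTERFACE

Orientations are given as a unit quaternion [x, y, z, w].
In Python, from bench import readout, eyes, arm gives the robot as it stands.
- The arm moves only by the shell command python3 -m inch 'ROWS'. ROWS is JSON, a list of rows, each a list of 7 numbers: the turn, a rotation vector about the tool's x, y, z in degrees, then the shift along the tool's x, y, z in mm, then the gripper command: -1 is shut, 1 is fully open, values between are in proportion. In form: [[rx, ry, rz, dx, dy, dz, fingers], ...]. A call has 1 to 8 rows; each row is the pose to reach, as a shift and turn from the pose measured when the call began, along the tool's axes at that moment; what a row does not reach only later rows make up. A row lasts 1/12 s, in which the tool goes at most 41.7 mm and 7.16 degrees, less where a joint would pass 70% of its speed; a pose out of reach is approached as far as the arm can. A call with a gripper value outside its range is refused whole. The fingers move at their own pace and stop on an object; the grip force is fixed at half the most. Time passes only in rows, so rows that repeat a pose let the fingers close. It gives the time, the measured TCP pose, the force and the opening at its end, in the units of the state.
- readout.get_obs(): the state, without advancing time (a new reading comes with each control period).
- eyes.capture(name): name is "scene" or "top" or "wrist"; returns the picture (400x640x3 uint8, red, green, blue); there is no depth.
- eyes.calibration(name): a dict with "K" (3x3 intrinsics, pixels), "R" (3x3) and "t" (3): a world point X has camera coordinates R X + t. Camera axes: x right, y down, z forward; pixel columns grow to the right and rows downward; lengths in m; the calibration is good to about 2 mm. A picture is of the moment at which its call begins: read the wrist's pose just before it. calibration takes no time and is no camera call; for the wrist camera it gives the pose at the moment of the call.
- arm.hand_in(): hands the job in, once; it reports no verdict.
The state is a dict: "time_s": time; "joint_pos": joint angles; "qd": joint speeds; "effort": joint torques, N m; "eef_pos": TCP position; "orientation": TCP orientation; "contact_force": force on the tool from outside, world axes, zero at the start; "ft_torque": the same for the moment, N m; "grip_width": finger opening in m.
Only numpy, scipy, OpenCV 4.12 (cv2) and the standard library are available. Lean on these libraries where they do the work, as an engineer would, in place of code of your own. Each camera call takes 0.05 s, during which the arm holds its last target. There are 200 camera calls.

## Working session

There is one attempt and no reset: what is moved stays moved. The work goes in short steps, Python scripts to look and compute and a shell command to move; the robot and the scene stay as the last step left them, time stands still between calls to the robot, and variables do not carry over. Pictures are saved under pics/ and viewed, about 8 in all and at most 12, crops included, and the job is handed in when it is done.

```bash
ls; mkdir -p pics; python3 - <<'E'
from bench import readout, eyes, arm
import cv2
for n in ("scene","top"):
    im=eyes.capture(n); cv2.imwrite(f"pics/{n}0.png",im[:,:,::-1])
    print(n,{k:v.tolist() if hasattr(v,'tolist') else v for k,v in eyes.calibration(n).items()})
o=readout.get_obs(); print(o, arm.grasp_offset)
E
```

```text
pics
scene {'K': [[364.5550573685133, 0.0, 312.94202991993416], [0.0, 364.5550573685133, 198.72990779625968], [0.0, 0.0, 1.0]], 'R': [[0.7468641351151859, 0.664816491996384, -0.014594370430652242], [0.5010204520275958, -0.5770128886782704, -0.6450074673592711], [-0.43723274160189435, 0.474420866181895, -0.7640368913884407]], 't': [-0.44112915896648436, -0.25563590350502247, 1.1349231660697623]}
top {'K': [[465.8808586433778, 0.0, 320.50035932659335], [0.0, 465.8808586433778, 203.3860414741302], [0.0, 0.0, 1.0]], 'R': [[0.005334756020893826, -0.999746041230006, -0.02189505476423107], [-0.9973100334348078, -0.0037185378812907626, -0.07320430100948787], [0.0731042925446915, 0.02222668488453793, -0.9970765952977652]], 't': [0.0237606440910905, 0.5720566611834766, 1.1842818158575334]}
{'time_s': 0.1, 'joint_pos': array([ 1.17980653,  0.68990707, -0.19453377,  1.56618381,  0.15730408,
        0.90249418, -0.21505843]), 'qd': array([-0.00050689, -0.00233568,  0.00037087, -0.00226424, -0.00023523,
        0.00057149,  0.00126006]), 'effort': array([-3.36958292e-03, -5.28504968e+01, -1.27127822e+00, -1.53838384e+01,
       -5.25069726e-02,  2.01526513e-03,  2.37943698e-05]), 'eef_pos': array([ 0.25732677, -0.56897732,  0.23800122]), 'orientation': array([ 0.38360086,  0.5946839 , -0.38305247,  0.59369373]), 'contact_force': array([ 0.35352085,  0.32023946, -0.05866196]), 'ft_torque': array([-0.0268294 ,  0.01777144, -0.00646276]), 'grip_width': 0.0878826535816515} 0.0187
```

View pics/top0.png

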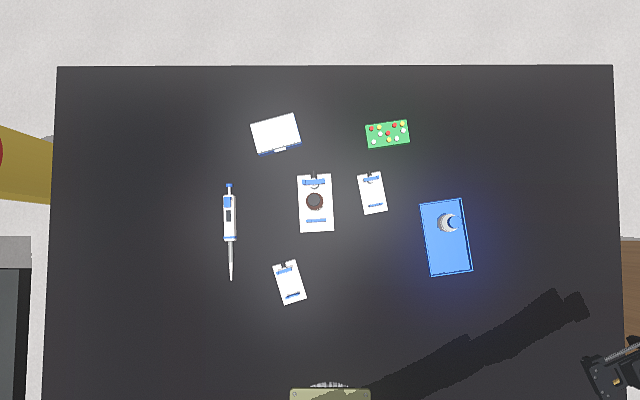

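View pics/scene0.png

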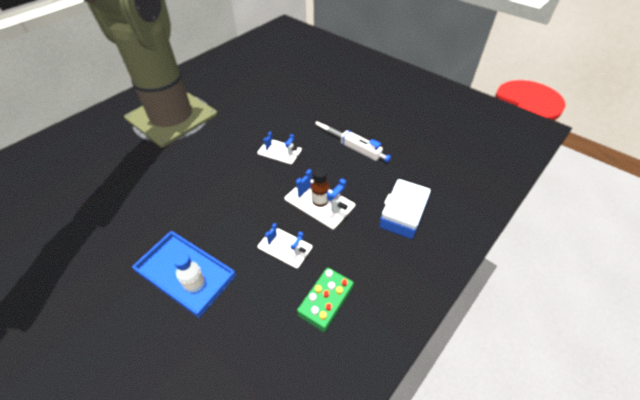

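The top view (up is +x, right is -y) shows the large rest at about (316,203) with the amber bottle at (314,201). Its front fork is at row 221 and its rear fork at row 182. The pipette is at (230,220) with its nose towards the robot, and the tray is at (446,237) with the clear bottle in its far half at (447,222). The two smaller rests are decoys. The scene view agrees. Next I'll measure.

```bash
cat > h.py <<'E'
import numpy as np, cv2
from scipy.spatial.transform import Rotation as Ro
from bench import readout, eyes, arm
def ray(c,px,z):
    K,R,t=(np.array(c[k]) for k in "KRt")
    d=R.T@np.linalg.inv(K)@np.r_[px,1.]; o=-R.T@t
    return o+d*(z-o[2])/d[2]
def pix(c,X):
    K,R,t=(np.array(c[k]) for k in "KRt"); p=K@(R@np.array(X)+t); return p[:2]/p[2]
def blobs(mask,amin=15):
    cs,_=cv2.findContours(mask.astype('uint8'),cv2.RETR_EXTERNAL,cv2.CHAIN_APPROX_NONE)
    return [k for k in cs if cv2.contourArea(k)>=amin]
def tool(dst,q=None):
    """world TCP target -> shift mm in tool axes, turn deg"""
    o=readout.get_obs(); R=Ro.from_quat(o['orientation'])
    s=R.inv().apply(np.array(dst)-o['eef_pos'])*1000
    r=(R.inv()*q).as_rotvec(degrees=True) if q is not None else np.zeros(3)
    return np.round(r,1),np.round(s,1)
E
python3 - <<'E'
from h import *
im=cv2.imread('pics/top0.png'); c=eyes.calibration('top')
hsv=cv2.cvtColor(im,cv2.COLOR_BGR2HSV); H,S,V=cv2.split(hsv)
def rep(name,m,z,roi):
    mm=np.zeros_like(m); x0,y0,x1,y1=roi; mm[y0:y1,x0:x1]=m[y0:y1,x0:x1]
    for k in blobs(mm):
        w=np.array([ray(c,p,z)[:2] for p in k[:,0]],np.float32)
        (cc,sz,a)=cv2.minAreaRect(w); print(name,np.round(cc,4),np.round(sz,3),round(a,1),'px',cv2.boundingRect(k))
blue=(H>95)&(H<125)&(S>120)&(V>80); white=(S<60)&(V>150)
rep('tray',blue,.02,(400,180,500,290))
rep('plate',white|((S<60)&(V>150)),.008,(290,165,340,240))
rep('notdark',V>120,.008,(290,165,340,240))
rep('restblue',blue,.06,(290,165,340,240))
rep('pipwhite',(V>140)&(S<70),.03,(210,170,250,290))
rep('pipblue',blue,.03,(210,170,250,290))
rep('pipall',V>100,.015,(210,170,250,290))
rep('amber',(V<110),.1,(300,190,330,215))
rep('clear',white,.05,(430,205,465,240))
b=np.hstack([cv2.resize(im[165:245,285:345],None,fx=7,fy=7,interpolation=2)[:,:],cv2.resize(im[175:285,200:260],(0,0),fx=5.09,fy=5.09)[:560]])
cv2.imwrite('pics/crop0.png',b); print(b.shape)
for n in('scene',):
  cs=eyes.calibration(n)
E
```

```text
tray [ 0.4875 -0.2933] [0.192 0.114] 8.4 px (418, 197, 56, 81)
plate [0.5756 0.0406] [0.151 0.09 ] 3.5 px (297, 173, 37, 60)
notdark [0.579  0.0409] [0.159 0.09 ] 3.6 px (297, 171, 38, 62)
pipwhite [0.428  0.2589] [0.107 0.028] 0.3 px (224, 238, 12, 43)
pipwhite [0.5497 0.2618] [0.126 0.031] 1.2 px (223, 187, 13, 50)
pipblue [0.5753 0.2676] [0.024 0.016] 1.1 px (224, 197, 7, 10)
pipall [0.4992 0.2628] [0.252 0.034] 1.2 px (223, 183, 14, 98)
clear [ 0.5229 -0.2926] [0.043 0.038] 7.8 px (440, 214, 17, 18)
(560, 725, 3)
```

View pics/crop0.png

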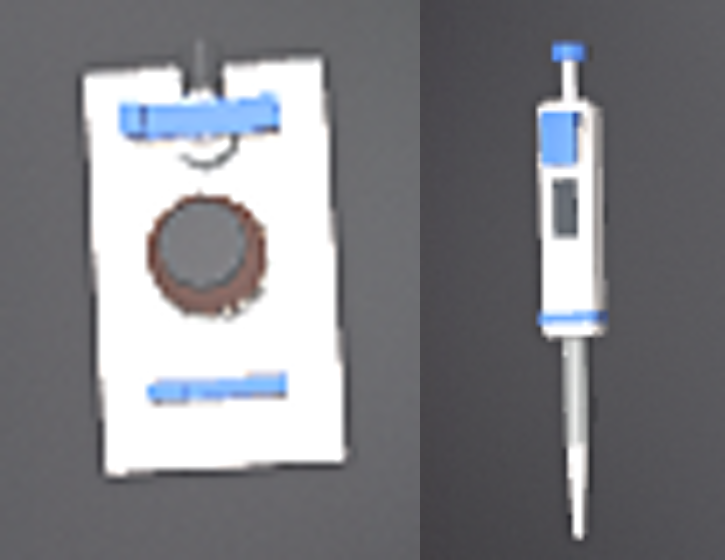

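The crop shows the plate at yaw about 3.5° with its origin near (0.576, 0.041), and the amber cap centred at about px (314.3,199.7). The pipette lies at about yaw 1°, with its handle front at crop row 335 and its rear at row 100. Next I'll compute the bottle position and the approach.

```bash
cat >> h.py <<'E'
def down(yaw,pitch=0):
    """tool pointing down, jaws along y turned by yaw deg; pitch>0 leans so tool-down axis follows an object whose +x end is raised"""
    a=np.radians(yaw); z=np.array([-np.sin(a),np.cos(a),0]); x=np.array([0,0,-1.])
    R=Ro.from_matrix(np.c_[x,np.cross(z,x),z])
    R=Ro.from_rotvec(-np.radians(pitch)*z)*R
    alt=R*Ro.from_rotvec([np.pi,0,0])
    c=Ro.from_quat(readout.get_obs()['orientation'])
    return min((R,alt),key=lambda q:(c.inv()*q).magnitude())
RC=np.array([.576,.0406]); RY=3.5
def rest(x,y,z):
    a=np.radians(RY); return np.array([RC[0]+x*np.cos(a)-y*np.sin(a),RC[1]+x*np.sin(a)+y*np.cos(a),z])
E
python3 - <<'E'
from h import *
c=eyes.calibration('top')
a=ray(c,(314.3,199.7),.108); print('amber cap',a)
b=ray(c,(314.3,199.7),.108)[:2]-RC; print(b)
for n,p in (('shoulder',(200+571/5.09,175+335/5.09)),('tailtop',(200+572/5.09,175+100/5.09)),('nose',(200+578/5.09,175+537/5.09)),('plunger',(200+568/5.09,175+45/5.09)) ): print(n,ray(c,p,.015 if n in('nose','plunger') else .03))
o=readout.get_obs(); print(Ro.from_quat(o['orientation']).as_matrix().round(2))
q=down(RY); print(tool((a[0],a[1],.28),q)); print(tool((a[0],a[1],.28)))
E
```

```text
amber cap [0.57440652 0.03936913 0.108     ]
[-0.00159348 -0.00123087]
shoulder [0.47534611 0.04690525 0.03      ]
tailtop [0.59377162 0.04718625 0.03      ]
nose [0.37357018 0.04328737 0.015     ]
plunger [0.62346538 0.05002473 0.015     ]
[[-0.    0.91  0.41]
 [ 0.    0.41 -0.91]
 [-1.   -0.   -0.  ]]
(array([20.8, -0.1,  0. ]), array([ -41.4,  539.7, -423.6]))
(array([0., 0., 0.]), array([ -41.4,  539.7, -423.6]))
```

```bash
R='[21,0,0,-41,540,-424,1]'; python3 -m inch '[[21,0,0,-41,540,-424,1],[21,0,0,-41,540,-424,1],[21,0,0,-41,540,-424,1],[21,0,0,-41,540,-424,1],[21,0,0,-41,540,-424,1],[21,0,0,-41,540,-424,1],[21,0,0,-41,540,-424,1],[21,0,0,-41,540,-424,1]]'; python3 - <<'E'
from h import *
print(tool((.574,.039,.28),down(RY)))
E
```

```text
time_s: 0.77
eef_pos: [0.4115, -0.2723, 0.2585]
orientation: [0.485, 0.515, -0.485, 0.514]
contact_force: [1.0, 0.4, -0.4]
grip_width: 0.0882
(array([-0.2, -0.1,  0.1]), array([ -21.2,  180.3, -301.3]))
```

```bash
python3 -m inch '[[0,0,0,-21,180,-301,1],[0,0,0,-21,180,-301,1],[0,0,0,-21,180,-301,1],[0,0,0,-21,180,-301,1],[0,0,0,-21,180,-301,1],[0,0,0,-21,180,-301,1],[0,0,0,-21,180,-301,1],[0,0,0,-21,180,-301,1]]'; python3 -m inch '[[0,0,0,0,0,-20,1],[0,0,0,0,0,-20,1]]';python3 - <<'E'
from h import *
print(readout.get_obs()['eef_pos'])
c=eyes.calibration('wrist'); im=eyes.capture('wrist'); cv2.imwrite('pics/w1.png',im[:,:,::-1])
print(c)
for n,p in(('cap',(.574,.039,.108)),('front',rest(-.0475,0,.055)),('col',rest(.0475,0,.09)),('orig',rest(0,0,.008)),('corner',rest(-.075,.045,.008))): print(n,pix(c,p))
print(tool((.574,.039,.28),down(RY)))
E
```

```text
time_s: 1.43
eef_pos: [0.5648, 0.023, 0.2785]
orientation: [0.485, 0.515, -0.485, 0.513]
contact_force: [0.7, -1.0, -0.0]
grip_width: 0.0881
time_s: 1.6
eef_pos: [0.5638, 0.0511, 0.278]
orientation: [0.484, 0.519, -0.481, 0.515]
contact_force: [-0.4, -0.3, 0.2]
grip_width: 0.0883
[0.56382734 0.05109758 0.27803036]
{'K': array([[275.4424507 ,   0.        , 315.61428937],
       [  0.        , 275.4424507 , 197.76943055],
       [  0.        ,   0.        ,   1.        ]]), 'R': array([[ 0.06877906, -0.99760988, -0.00663134],
       [-0.94627183, -0.06734202,  0.3162826 ],
       [-0.31597321, -0.01547856, -0.94864184]]), 't': array([0.01387369, 0.48251668, 0.6071045 ])}
cap [327.33428646 172.91979596]
front [324.32908375 195.76751261]
col [326.45842318 128.18987436]
orig [324.16022931 156.31644883]
corner [295.21507825 202.75699001]
(array([ 0.2, -0.2,  0.2]), array([-2.1, 10.1,  8.6]))
```

View pics/w1.png

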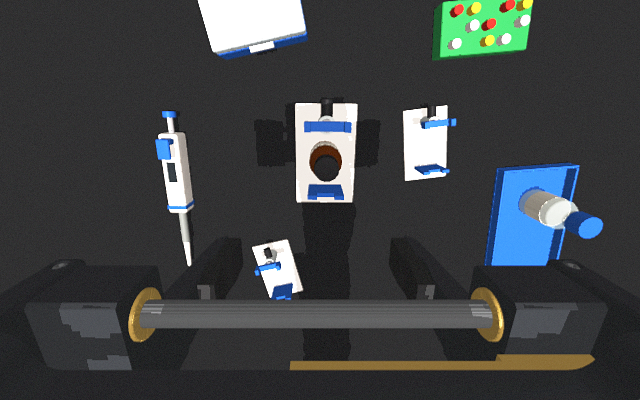

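The wrist view has the cap at (326,168), against a predicted (327,173). The plate corner falls where predicted, and both forks and the pipette are in view. The estimates hold, so I'll grip the cap.

```bash
python3 - <<'E'
from h import *
im=cv2.imread('pics/w1.png'); H,S,V=cv2.split(cv2.cvtColor(im,cv2.COLOR_BGR2HSV))
blue=(H>95)&(H<125)&(S>120)&(V>60)
R=np.array([[0.06877906,-0.99760988,-0.00663134],[-0.94627183,-0.06734202,0.3162826],[-0.31597321,-0.01547856,-0.94864184]])
c=dict(K=[[275.4424507,0,315.61428937],[0,275.4424507,197.76943055],[0,0,1]],R=R,t=[0.01387369,0.48251668,0.6071045])
for k in blobs(blue[110:205,290:360],10): print(np.array(cv2.boundingRect(k))+[290,110,0,0])
for h in (.07,.08,.09,.098): print(h,[pix(c,rest(x,y,h+.012)).round(1) for x in(.0415,.0535) for y in(.028,-.028)])
t=cv2.imread('pics/top0.png'); H,S,V=cv2.split(cv2.cvtColor(t,cv2.COLOR_BGR2HSV)); ct=eyes.calibration('top')
b=(H>95)&(H<125)&(S>80)&(V>60)
for k in blobs(b[165:245,285:345],5): print('top',np.array(cv2.boundingRect(k))+[285,165,0,0])
for h in (.07,.08,.09,.098): print(h,[pix(ct,rest(x,y,h+.012)).round(1) for x in(.0415,.0535) for y in(.028,-.028)])
print('front pred',[pix(c,rest(x,y,.067)).round(1) for x in(-.0505,-.0445) for y in(.025,-.025)],[pix(ct,rest(x,y,.067)).round(1) for x in(-.0505,-.0445) for y in(.025,-.025)])
s=cv2.imread('pics/scene0.png');cv2.imwrite('pics/s_crop.png',cv2.resize(s[160:235,275:365],None,fx=8,fy=8,interpolation=2))
cs=eyes.calibration('scene')
for h in (.07,.084,.098): print(h,[((pix(cs,rest(x,y,h+z))-[275,160])*8).round(0) for x,y,z in((.0415,.028,.012),(.0415,-.028,.012),(.0535,-.028,.012),(.0415,0,0))])
print('front',[((pix(cs,rest(-.0445,y,.067))-[275,160])*8).round(0) for y in(.025,-.025)])
print(tool((.576,.039,.078),down(RY)))
E
```

```text
[308 185  36  15]
[304 121  48  12]
0.07 [array([303. , 132.6]), array([349.3, 133. ]), array([303. , 122.3]), array([349.8, 122.7])]
0.08 [array([302.6, 133.4]), array([350.2, 133.8]), array([302.5, 122.8]), array([350.7, 123.2])]
0.09 [array([302.2, 134.2]), array([351.2, 134.6]), array([302.1, 123.3]), array([351.7, 123.7])]
0.098 [array([301.8, 134.9]), array([352. , 135.3]), array([301.7, 123.8]), array([352.6, 124.2])]
top [306 219  20   3]
top [302 178  23   7]
0.07 [array([301.9, 183.8]), array([324.6, 182.5]), array([301.7, 179. ]), array([324.3, 177.7])]
0.08 [array([301.7, 183.3]), array([324.5, 182. ]), array([301.4, 178.5]), array([324.3, 177.1])]
0.09 [array([301.4, 182.9]), array([324.5, 181.5]), array([301.2, 178. ]), array([324.2, 176.6])]
0.098 [array([301.2, 182.5]), array([324.4, 181.1]), array([300.9, 177.5]), array([324.2, 176.2])]
front pred [array([306.2, 200.4]), array([342.8, 200.7]), array([306.2, 196.2]), array([342.9, 196.6])] [array([305.5, 221.2]), array([325.6, 220.1]), array([305.3, 218.8]), array([325.4, 217.7])]
0.07 [array([529., 167.]), array([412., 284.]), array([447., 304.]), array([471., 253.])]
0.084 [array([532., 133.]), array([413., 251.]), array([448., 271.]), array([472., 220.])]
0.098 [array([534.,  98.]), array([414., 217.]), array([450., 237.]), array([474., 186.])]
front [array([289.,  80.]), array([183., 176.])]
(array([ 0.2, -0.2,  0.2]), array([199.9,  12.8,   9.4]))
```

View pics/s_crop.png

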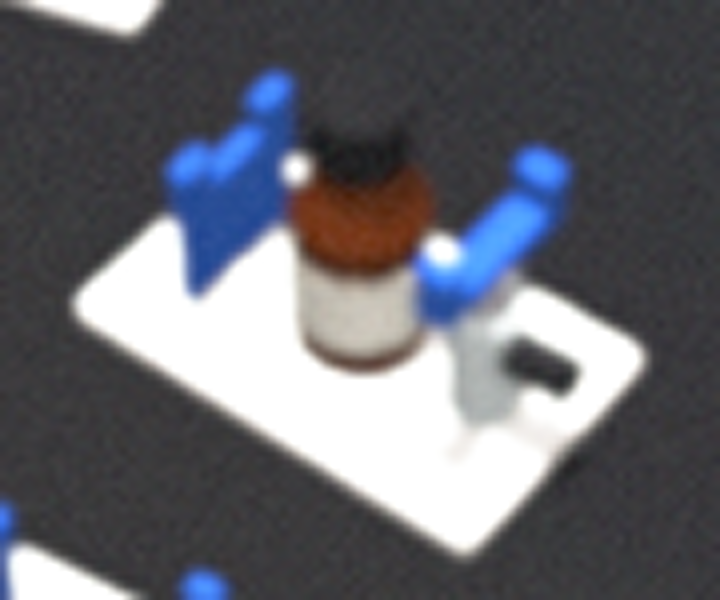

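The scene crop shows the near saddle cheek corner at about (413,257) and the far cheek top at about (542,168). After correcting for the front fork's offset, the saddle floor is about 80 mm up, giving a slope of roughly 20.6°. Now the bottle.

```bash
python3 -m inch '[[0,0,0,30,13,9,1],[0,0,0,70,13,9,1],[0,0,0,110,13,9,1],[0,0,0,150,13,9,1],[0,0,0,180,13,9,1],[0,0,0,200,13,9,1],[0,0,0,200,13,9,1],[0,0,0,200,13,9,1]]'; python3 -m inch '[[0,0,0,0,0,0,-1],[0,0,0,0,0,0,-1],[0,0,0,0,0,0,-1],[0,0,0,0,0,0,-1],[0,0,0,0,0,0,-1],[0,0,0,0,0,0,-1]]'
```

```text
time_s: 2.32
eef_pos: [0.5753, 0.0376, 0.0773]
orientation: [0.483, 0.517, -0.485, 0.514]
contact_force: [-0.8, 0.5, 0.1]
grip_width: 0.0881
time_s: 2.82
eef_pos: [0.5756, 0.0377, 0.0778]
orientation: [0.483, 0.517, -0.485, 0.514]
contact_force: [0.8, -0.6, 0.2]
grip_width: 0.0505
```

```bash
python3 -m inch '[[0,0,0,0,0,0,-1],[0,0,0,0,0,0,-1],[0,0,0,0,0,0,-1],[0,0,0,0,0,0,-1],[0,0,0,0,0,0,-1],[0,0,0,0,0,0,-1]]';  python3 -m inch '[[0,0,0,-20,0,0,-1],[0,0,0,-50,0,0,-1],[0,0,0,-85,0,0,-1],[0,0,0,-120,0,0,-1],[0,0,0,-150,0,0,-1],[0,0,0,-150,0,0,-1]]'; python3 - <<'E'
from h import *
print(tool((.443,-.300,.20),down(8.4)))
E
```

```text
time_s: 3.32
eef_pos: [0.5757, 0.038, 0.0779]
orientation: [0.483, 0.517, -0.484, 0.514]
contact_force: [-0.4, 0.3, 1.7]
grip_width: 0.0287
time_s: 3.82
eef_pos: [0.58, 0.0377, 0.2337]
orientation: [0.486, 0.515, -0.482, 0.516]
contact_force: [0.9, 0.0, -0.5]
grip_width: 0.0285
(array([-4.8, -0.2, -0.4]), array([  31.7, -158.1,  328.5]))
```

```bash
python3 -m inch '[[-2,0,0,4,-20,41,-1],[-5,0,0,8,-39,82,-1],[-5,0,0,12,-59,123,-1],[-5,0,0,16,-79,164,-1],[-5,0,0,20,-99,205,-1],[-5,0,0,24,-118,246,-1],[-5,0,0,28,-138,287,-1],[-5,0,0,32,-158,328,-1]]'; python3 -m inch '[[0,0,0,0,0,0,-1],[0,0,0,0,0,0,-1],[0,0,0,0,0,0,-1]]'; python3 - <<'E'
from h import *
print(tool((.443,-.300,.088),down(8.4)))
c=eyes.calibration('wrist'); im=eyes.capture('wrist'); cv2.imwrite('pics/w2.png',im[:,:,::-1])
E
```

```text
time_s: 4.48
eef_pos: [0.453, -0.2728, 0.2016]
orientation: [0.463, 0.536, -0.459, 0.537]
contact_force: [0.8, -0.3, -1.1]
grip_width: 0.0287
time_s: 4.73
eef_pos: [0.4527, -0.2721, 0.2009]
orientation: [0.464, 0.536, -0.459, 0.536]
contact_force: [0.9, -0.3, 0.0]
grip_width: 0.0286
(array([ 0.2, -0.3, -0.3]), array([112.7, -14.3,  26.6]))
```

View pics/w2.png

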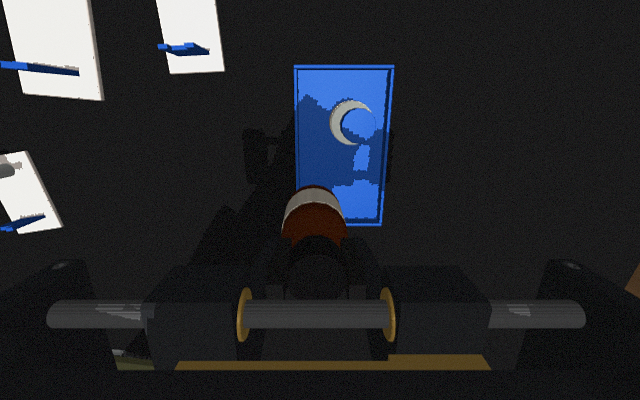

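The wrist view shows the bottle held straight in the jaws, with the clear bottle at (355,122) in the far half of the tray and the near half free. I'll lower it.

```bash
python3 -m inch '[[0,0,0,10,-14,27,-1],[0,0,0,30,-14,27,-1],[0,0,0,65,-14,27,-1],[0,0,0,95,-14,27,-1],[0,0,0,113,-14,27,-1],[0,0,0,118,-14,27,-1],[0,0,0,121,-14,27,-1],[0,0,0,123,-14,27,-1]]'; python3 -m inch '[[0,0,0,2,0,0,-1],[0,0,0,4,0,0,-1],[0,0,0,4,0,0,-1]]'
```

```text
time_s: 5.45
eef_pos: [0.4456, -0.2983, 0.0785]
orientation: [0.463, 0.537, -0.457, 0.537]
contact_force: [-0.1, -0.4, -0.5]
grip_width: 0.0287
time_s: 5.7
eef_pos: [0.4463, -0.2983, 0.0751]
orientation: [0.463, 0.536, -0.457, 0.538]
contact_force: [-0.0, -0.3, -0.3]
grip_width: 0.0286
```

```bash
python3 -m inch '[[0,0,0,2,0,0,-1],[0,0,0,3,0,0,-1],[0,0,0,3,0,0,-1]]'; python3 -m inch '[[0,0,0,0,0,0,-0.2],[0,0,0,0,0,0,-0.2],[0,0,0,0,0,0,-0.2],[0,0,0,0,0,0,-0.2],[0,0,0,0,0,0,0.2],[0,0,0,0,0,0,0.2],[0,0,0,0,0,0,0.2]]'
```

```text
time_s: 5.95
eef_pos: [0.4477, -0.2984, 0.0737]
orientation: [0.463, 0.535, -0.456, 0.539]
contact_force: [0.1, 1.3, 9.6]
grip_width: 0.0281
time_s: 6.53
eef_pos: [0.4476, -0.2985, 0.0735]
orientation: [0.463, 0.535, -0.456, 0.539]
contact_force: [0.1, -0.2, -0.0]
grip_width: 0.0521
```

```bash
python3 -m inch '[[0,0,0,0,0,0,1],[0,0,0,-20,0,0,1],[0,0,0,-60,0,0,1],[0,0,0,-100,0,0,1],[0,0,0,-140,0,0,1],[0,0,0,-180,0,0,1],[0,0,0,-180,0,0,1]]'; python3 - <<'E'
from h import *
c=eyes.calibration('top'); im=eyes.capture('top')[:,:,::-1].copy(); 
print('tray ctr px',pix(c,(.4875,-.2933,.02)))
cs=eyes.calibration('scene'); s=eyes.capture('scene')[:,:,::-1].copy(); cv2.imwrite('pics/s3.png',np.hstack([cv2.resize(im[190:290,405:485],None,fx=4,fy=4),cv2.resize(s[220:320,125:225],None,fx=4,fy=4)]))
cv2.imwrite('pics/top1.png',im)
# pipette above target
print(tool((.545,.262,.20),down(1.2)))
E
```

```text
time_s: 7.12
eef_pos: [0.4494, -0.3014, 0.2608]
orientation: [0.464, 0.53, -0.456, 0.544]
contact_force: [0.4, -1.1, 0.5]
grip_width: 0.0883
tray ctr px [445.08387649 236.75984887]
(array([ 7.7, -0. , -0.8]), array([  57.4,  183.2, -539.8]))
```

View pics/s3.png

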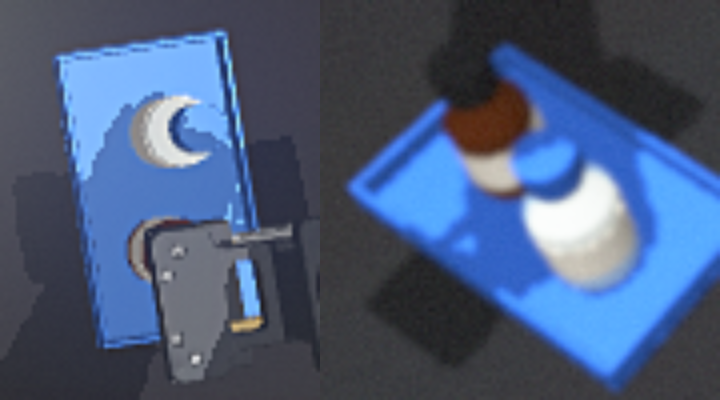

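The amber bottle stands upright in the tray behind the clear one, with a gap between them. On to the pipette.

```bash
python3 -m inch '[[8,0,-1,10,183,-540,1],[8,0,-1,20,183,-540,1],[8,0,-1,30,183,-540,1],[8,0,-1,30,183,-540,1],[8,0,-1,30,183,-540,1],[8,0,-1,30,183,-540,1],[8,0,-1,30,183,-540,1],[8,0,-1,30,183,-540,1]]'; python3 - <<'E'
from h import *
print(tool((.527,.263,.2),down(1.2)))
E
```

```text
time_s: 7.88
eef_pos: [0.502, 0.0306, 0.2374]
orientation: [0.494, 0.506, -0.498, 0.502]
contact_force: [1.1, 0.0, 0.4]
grip_width: 0.0882
(array([-0.3,  0. ,  0.4]), array([  37.1,   28.8, -232. ]))
```

```bash
python3 -m inch '[[0,0,0,5,6,-40,1],[0,0,0,10,12,-80,1],[0,0,0,15,18,-120,1],[0,0,0,20,24,-160,1],[0,0,0,30,29,-200,1],[0,0,0,37,29,-232,1],[0,0,0,37,29,-232,1],[0,0,0,37,29,-232,1]]'; python3 - <<'E'
from h import *
print(readout.get_obs()['eef_pos'])
c=eyes.calibration('wrist'); im=eyes.capture('wrist'); cv2.imwrite('pics/w4.png',im[:,:,::-1])
bgr=im[:,:,::-1].copy();H,S,V=cv2.split(cv2.cvtColor(bgr,cv2.COLOR_BGR2HSV))
import json; json.dump({k:np.array(v).tolist() for k,v in c.items()},open('c4.json','w'))
for x,z in((60,30),(-60,30),(-160,15)): print(x,pix(c,(.534+x/1000,.2635+x*2e-5,z/1000)))
E
```

```text
time_s: 8.55
eef_pos: [0.525, 0.265, 0.1974]
orientation: [0.491, 0.508, -0.499, 0.502]
contact_force: [0.2, -1.5, -0.9]
grip_width: 0.0878
[0.52501609 0.26496544 0.1973805 ]
60 [316.76959125 118.56883365]
-60 [316.64915309 219.81869441]
-160 [316.51514667 281.11553055]
```

View pics/w4.png

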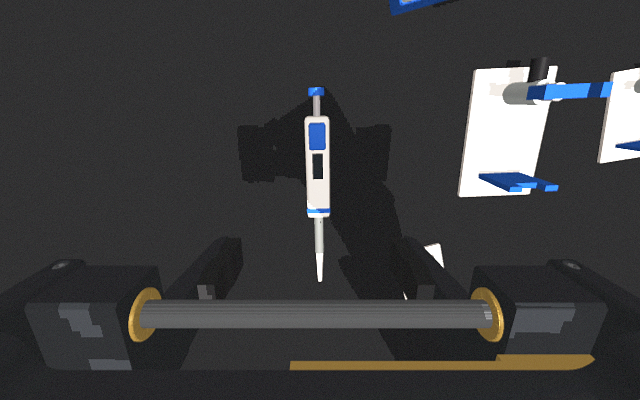

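The wrist view shows the handle's rear edge at about (317,116), its front edge at (318,216) and the nose at (320,281). The hook is up and the estimate is within about 3 mm.

```bash
python3 - <<'E'
from h import *
import json; c=json.load(open('c4.json'))
im=cv2.imread('pics/w4.png'); V=im.max(2); S=im.min(2)
m=(V>110)&(np.arange(640)[None]>290)&(np.arange(640)[None]<345)
for r in (120,160,200,216,217,218,230,250,270): 
    k=np.where(m[r])[0]; print(r,k.min() if len(k) else 0,k.max() if len(k) else 0)
f=ray(c,(318,216.5),.03); b=ray(c,(316.6,116),.03); n=ray(c,(320,281.5),.015)
print(f,b,n); d=(b-f)/np.linalg.norm(b-f); print('yaw',np.degrees(np.arctan2(d[1],d[0])),'yaw nose-b',np.degrees(np.arctan2(*(b-n)[1::-1])),'len',np.linalg.norm(b-f))
o=(f+b)/2; o=b-.06*d if 0 else o; print('origin',o)
g=o-d*.008; print(tool((g[0],g[1],.004),down(np.degrees(np.arctan2(*(b-n)[1::-1])))))
E
```

```text
120 304 329
160 306 329
200 307 329
216 308 328
217 309 323
218 314 322
230 315 322
250 315 323
270 317 322
[0.47845883 0.2607368  0.03      ] [0.5966818  0.26494126 0.03      ] [0.37345446 0.25540015 0.015     ]
yaw 2.0367998304422232 yaw nose-b 2.447427866483133 len 0.11829771147797613
origin [0.53757032 0.26283903 0.03      ]
(array([-1.5,  0.2,  0.6]), array([194. ,   5.8,  -0.7]))
```

```bash
python3 -m inch '[[-2,0,0,35,6,-1,1],[-2,0,0,75,6,-1,1],[-2,0,0,115,6,-1,1],[-2,0,0,150,6,-1,1],[-2,0,0,175,6,-1,0.2],[-2,0,0,188,6,-1,0],[-2,0,0,191,6,-1,-0.2],[-2,0,0,193,6,-1,-0.2]]'; python3 -m inch '[[0,0,0,0,0,0,-0.3],[0,0,0,0,0,0,-0.3],[0,0,0,0,0,0,-0.3]]';  python3 - <<'E'
from h import *
print(tool((.5295,.2625,.004),down(2.3)))
E
```

```text
time_s: 9.27
eef_pos: [0.5302, 0.2615, 0.005]
orientation: [0.484, 0.514, -0.491, 0.51]
contact_force: [-0.5, -1.0, 0.2]
grip_width: 0.0636
time_s: 9.52
eef_pos: [0.5313, 0.2617, 0.0066]
orientation: [0.485, 0.514, -0.49, 0.511]
contact_force: [-0.2, 0.2, 0.0]
grip_width: 0.044
(array([0.5, 0.2, 0.5]), array([ 2.6, -1.8, -0.9]))
```

```bash
python3 -m inch '[[0,0,0,2,-2,-1,-0.3],[0,0,0,3,-2,-1,-0.5],[0,0,0,3,-2,-1,-1],[0,0,0,3,-2,-1,-1],[0,0,0,3,-2,-1,-1],[0,0,0,3,-2,-1,-1],[0,0,0,3,-2,-1,-1],[0,0,0,3,-2,-1,-1]]'; python3 -m inch '[[0,0,0,0,0,0,-1],[0,0,0,0,0,0,-1],[0,0,0,0,0,0,-1]]'
```

```text
time_s: 10.18
eef_pos: [0.5293, 0.263, 0.0041]
orientation: [0.485, 0.514, -0.49, 0.511]
contact_force: [-1.8, 0.1, 6.0]
grip_width: 0.0277
time_s: 10.43
eef_pos: [0.5293, 0.2631, 0.0042]
orientation: [0.485, 0.514, -0.49, 0.511]
contact_force: [-0.2, -0.2, 2.4]
grip_width: 0.0277
```

```bash
cat >> h.py <<'E'
PT=np.array([-.0082,0,.0042])   # TCP in pipette frame
def place(xs,th,up=0,ys=0.):
    """TCP target for shoulder at rest x=xs, slope th, lifted by up"""
    t=np.radians(th); d=PT-np.array([-.06,0,.015])
    zs=.055+.006/np.cos(t)+(xs+.0505)*np.tan(t)+up
    return rest(xs+d[0]*np.cos(t)-d[2]*np.sin(t), ys, zs+d[0]*np.sin(t)+d[2]*np.cos(t))
E
python3 -m inch '[[0,0,0,-10,0,0,-1],[0,0,0,-40,0,0,-1],[0,0,0,-80,0,0,-1],[0,0,0,-120,0,0,-1],[0,0,0,-160,0,0,-1],[0,0,0,-200,0,0,-1],[0,0,0,-200,0,0,-1],[0,0,0,-200,0,0,-1]]'; python3 - <<'E'
from h import *
p=place(-.036,20.6,.06); print(p,tool(p,down(RY,20.6)))
E
```

```text
time_s: 11.1
eef_pos: [0.5323, 0.2641, 0.2069]
orientation: [0.487, 0.513, -0.488, 0.511]
contact_force: [-0.1, -0.3, -1.6]
grip_width: 0.028
[0.59225739 0.04159434 0.13497599] (array([-0.7,  0.1, 20.8]), array([ 71.7,  49.2, 225.2]))
```

```bash
python3 -m inch '[[0,0,5,0,8,38,-1],[0,0,10,0,16,76,-1],[0,0,15,0,25,114,-1],[-1,0,21,0,33,150,-1],[-1,0,21,0,40,185,-1],[-1,0,21,0,49,210,-1],[-1,0,21,10,49,225,-1],[-1,0,21,20,49,225,-1]]';  python3 -m inch '[[0,0,0,0,0,0,-1],[0,0,0,0,0,0,-1]]'; python3 - <<'E'
from h import *
o=readout.get_obs(); print(o['joint_pos'].round(2))
p=place(-.036,20.6,.04); print(p,tool(p,down(RY,20.6)))
c=eyes.calibration('wrist'); im=eyes.capture('wrist'); s=eyes.capture('scene'); cv2.imwrite('pics/w5.png',np.vstack([im[60:400,120:520,::-1],cv2.resize(s[130:240,260:400,::-1],(400,314))[:260]]))
E
```

```text
time_s: 11.77
eef_pos: [0.5911, 0.0356, 0.1851]
orientation: [0.568, 0.418, -0.387, 0.594]
contact_force: [-0.3, -0.5, -1.6]
grip_width: 0.0279
time_s: 11.93
eef_pos: [0.5891, 0.0342, 0.1829]
orientation: [0.567, 0.419, -0.389, 0.593]
contact_force: [-0.5, 0.6, -1.2]
grip_width: 0.0277
[-0.18  0.63  0.03  2.09  0.28  0.08 -1.94]
[0.59225739 0.04159434 0.11497599] (array([-0.1,  0.5,  0.3]), array([ 64.9, -20.1,  -7.6]))
```

View pics/w5.png

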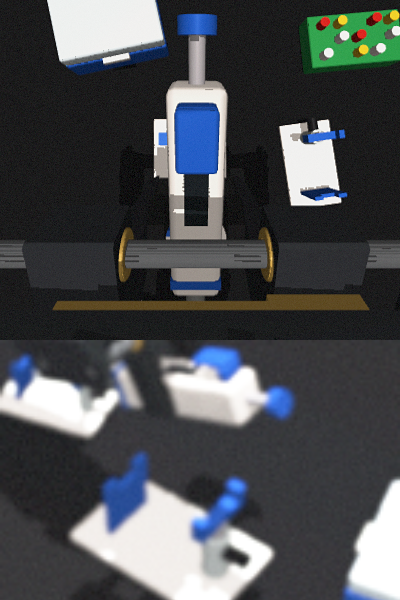

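The picture shows the pipette held straight with the hook up. Joint 6 is already at 0.08, though, and its limit is 0.04. Lower down, a tool tilt of 20° would run out of wrist range. I'll put the pipette back and regrip it with the tool leaning about 15° the other way, gripping further towards the nose. The tool is then almost upright when the pipette slopes.

```bash
python3 - <<'E'
from h import *
print(tool((.5293,.2631,.20),down(2.0)))
E
python3 -m inch '[[0,0,-7,0,0,-20,-1],[0,0,-14,-10,0,-55,-1],[2,0,-20,-10,0,-95,-1],[2,0,-20,-10,-30,-130,-1],[2,0,-20,-10,-60,-170,-1],[2,0,-20,-10,-60,-200,-1],[2,0,-20,-10,-60,-225,-1],[2,0,-20,-10,-60,-225,-1]]'; python3 - <<'E'
from h import *
print(tool((.5293,.2631,.0045),down(2.0)))
E
```

```text
(array([  1.4,   0.1, -20.5]), array([ -32.5,  -38.8, -230.1]))
time_s: 12.7
eef_pos: [0.5137, 0.2697, 0.1718]
orientation: [0.494, 0.51, -0.485, 0.509]
contact_force: [1.1, 1.0, -0.3]
grip_width: 0.0277
(array([ 0.3, -0.6, -0.5]), array([167.3,  14. ,   8.8]))
```

```bash
python3 -m inch '[[0,-1,-1,30,14,9,-1],[0,-1,-1,70,14,9,-1],[0,-1,-1,110,14,9,-1],[0,-1,-1,140,14,9,-1],[0,-1,-1,155,14,9,-1],[0,-1,-1,160,14,9,-1],[0,-1,-1,162,14,9,-1],[0,-1,-1,164,14,9,-1]]'; python3 -m inch '[[0,0,0,2,0,0,-1],[0,0,0,3,0,0,-1],[0,0,0,3,0,0,-1]]';python3 - <<'E'
from h import *
print(tool((.5293,.2631,.0042),down(2.0)))
E
```

```text
time_s: 13.37
eef_pos: [0.5301, 0.2638, 0.0087]
orientation: [0.486, 0.51, -0.493, 0.51]
contact_force: [0.7, 0.6, -0.8]
grip_width: 0.028
time_s: 13.62
eef_pos: [0.5307, 0.2642, 0.0067]
orientation: [0.487, 0.51, -0.493, 0.51]
contact_force: [0.0, -0.3, -1.3]
grip_width: 0.028
(array([0.3, 0.3, 0.3]), array([ 2.5, -1.4,  1. ]))
```

```bash
python3 -m inch '[[0,0,0,1.5,0,0,-1],[0,0,0,3,0,0,-1],[0,0,0,3,0,0,-1]]'; python3 -m inch '[[0,0,0,0,0,0,0],[0,0,0,0,0,0,0],[0,0,0,0,0,0,0],[0,0,0,0,0,0,0]]'; python3 -m inch '[[0,0,0,-20,0,0,0.3],[0,0,0,-60,0,0,1],[0,0,0,-90,0,0,1],[0,0,-7,-90,0,0,1],[0,0,-15,-90,0,0,1],[0,0,-15,-90,0,0,1]]'; python3 - <<'E'
from h import *
o=readout.get_obs(); print(o['joint_pos'].round(2))
c=eyes.calibration('wrist'); im=eyes.capture('wrist')[:,:,::-1].copy(); 
import json; json.dump({k:np.array(v).tolist() for k,v in c.items()},open('c6.json','w'))
cv2.imwrite('pics/w6.png',im)
for x,z in((60,30),(-60,30),(-160,15)): print(x,pix(c,(.5375+x/1000,.263+x*3.8e-5,z/1000)))
E
```

```text
time_s: 13.87
eef_pos: [0.5312, 0.2644, 0.0042]
orientation: [0.488, 0.51, -0.492, 0.51]
contact_force: [0.9, -0.3, 1.6]
grip_width: 0.0277
time_s: 14.2
eef_pos: [0.5311, 0.2644, 0.0042]
orientation: [0.487, 0.51, -0.492, 0.51]
contact_force: [0.3, -0.2, -0.5]
grip_width: 0.0441
time_s: 14.7
eef_pos: [0.5354, 0.2634, 0.0946]
orientation: [0.418, 0.569, -0.555, 0.44]
contact_force: [1.7, 0.1, -0.3]
grip_width: 0.0821
[-0.37  0.95 -0.21  1.5   0.06  0.94 -2.09]
60 [315.56559356 116.88134989]
-60 [315.8121119  248.22603966]
-160 [315.86889364 302.3493277 ]
```

View pics/w6.png

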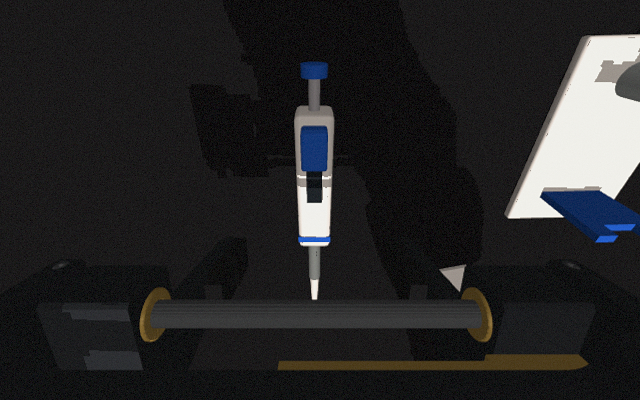

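```bash
python3 - <<'E'
from h import *
import json; c=json.load(open('c6.json'))
im=cv2.imread('pics/w6.png'); V=im.max(2)
print(V[98:118,304],V[236:252,314],V[236:252,306])
for p,z in(((314,106.5),.03),((314,244.5),.03),((314.5,299),.015),((313.5,66),.015)): print(p,ray(c,p,z).round(4))
print(readout.get_obs()['eef_pos'],Ro.from_quat(readout.get_obs()['orientation']).as_matrix()[:,0])
E
```

```text
[ 16  19  12  19  13  24  13  53 110 122 120 120 119 123 122 121 127 130
 145 156] [175 185 205 197 202 199 239 245 245 216 148 130 135 135 135 135] [176 185 206 205 203 197 237 247 246 199  84  23  22  26  27  30]
(314, 106.5) [0.6043 0.2666 0.03  ]
(314, 244.5) [0.482  0.2625 0.03  ]
(314.5, 299) [0.3836 0.2587 0.015 ]
(313.5, 66) [0.6263 0.2676 0.015 ]
[0.53472162 0.2633814  0.09361153] [-0.26251723 -0.01412088 -0.96482398]
```

```bash
python3 - <<'E'
from h import *
print(tool((.511,.2632,.04),down(2.2,-15)));print(tool((.511,.2632,.006),down(2.2,-15)))
E
```

```text
(array([-0.2,  0.2,  0.2]), array([58. , -8.8, -0.9]))
(array([-0.2,  0.2,  0.2]), array([90.8,  0.1, -1.1]))
```

```bash
python3 -m inch '[[0,0,0,30,-5,-1,0.5],[0,0,0,58,-6,-1,0.3],[0,0,0,75,-3,-1,0],[0,0,0,85,0,-1,0],[0,0,0,89,0,-1,-0.2],[0,0,0,91,0,-1,-0.2],[0,0,0,91,0,-1,-0.3],[0,0,0,91,0,-1,-0.3]]'; python3 - <<'E'
from h import *
print(tool((.511,.2632,.006),down(2.2,-15)))
E
```

```text
time_s: 15.42
eef_pos: [0.5116, 0.2635, 0.0068]
orientation: [0.419, 0.568, -0.555, 0.441]
contact_force: [0.5, -0.3, 0.7]
grip_width: 0.0369
(array([-0.2,  0.2,  0.1]), array([ 0.9, -0.4,  0.3]))
```

```bash
python3 -m inch '[[0,0,0,1,0,0,-1],[0,0,0,1,0,0,-1],[0,0,0,1,0,0,-1],[0,0,0,1,0,0,-1],[0,0,0,1,0,0,-1],[0,0,0,1,0,0,-1],[0,0,0,1,0,0,-1],[0,0,0,1,0,0,-1]]'; python3 - <<'E'
from h import *
print(readout.get_obs()['eef_pos'],np.degrees(np.arcsin(Ro.from_quat(readout.get_obs()['orientation']).as_matrix()[0,0])))
E
python3 -m inch '[[0,0,0,-10,3,0,-1],[0,0,0,-40,11,0,-1],[0,0,0,-80,21,0,-1],[0,0,4,-120,32,0,-1],[0,0,11,-150,40,0,-1],[0,0,18,-150,40,0,-1],[0,0,21,-150,40,0,-1],[0,0,21,-150,40,0,-1]]'; python3 - <<'E'
from h import *
o=readout.get_obs(); print(o['joint_pos'].round(2),np.degrees(np.arcsin(Ro.from_quat(o['orientation']).as_matrix()[0,0])))
E
```

```text
time_s: 16.08
eef_pos: [0.5123, 0.2639, 0.0067]
orientation: [0.42, 0.568, -0.554, 0.441]
contact_force: [0.9, -0.9, 6.7]
grip_width: 0.0276
[0.5123074  0.26389447 0.00672786] -15.006580648290894
time_s: 16.75
eef_pos: [0.5859, 0.2678, 0.1417]
orientation: [0.514, 0.483, -0.464, 0.535]
contact_force: [-1.3, 0.7, -0.6]
grip_width: 0.0279
[-0.48  0.8  -0.07  1.69  0.19  0.58 -2.22] 5.86210917503379
```

```bash
sed -i 's/^PT=.*/PT=np.array([-.0287,0,.0067])/' h.py; python3 - <<'E'
from h import *
for up in(.06,.03): p=place(-.034,20.6,up); print(p,tool(p,down(RY,5.6)))
E
```

```text
[0.57422227 0.04049127 0.13085514] (array([-1.2,  0.3, -0.3]), array([  9.6, -21.7, 226.6]))
[0.57422227 0.04049127 0.10085514] (array([-1.2,  0.3, -0.3]), array([ 39.5, -24.8, 226.5]))
```

```bash
python3 -m inch '[[-1,0,0,-30,-5,38,-1],[-1,0,0,-40,-10,76,-1],[-1,0,0,-40,-15,114,-1],[-1,0,0,-40,-19,150,-1],[-1,0,0,-40,-22,185,-1],[-1,0,0,-40,-22,210,-1],[-1,0,0,-30,-22,227,-1],[-1,0,0,-15,-22,227,-1]]'; python3 -m inch '[[0,0,0,0,0,0,-1],[0,0,0,0,0,0,-1]]'; python3 - <<'E'
from h import *
p=place(-.034,20.6,.03); print(p,tool(p,down(RY,5.6)))
p=place(-.034,20.6,.015); print(p,tool(p,down(RY,5.6)))
E
```

```text
time_s: 17.42
eef_pos: [0.5727, 0.033, 0.1556]
orientation: [0.511, 0.484, -0.463, 0.538]
contact_force: [-0.8, 0.1, -1.6]
grip_width: 0.0277
time_s: 17.58
eef_pos: [0.5727, 0.0312, 0.1546]
orientation: [0.511, 0.484, -0.465, 0.537]
contact_force: [0.1, -0.5, -1.1]
grip_width: 0.0276
[0.57422227 0.04049127 0.10085514] (array([-0.9,  0.7, -0.1]), array([53.6, -3.4, -9.8]))
[0.57422227 0.04049127 0.08585514] (array([-0.9,  0.7, -0.1]), array([ 68.5,  -4.9, -10. ]))
```

```bash
python3 -m inch '[[-1,1,0,0,0,-10,-1],[-1,1,0,20,-3,-10,-1],[-1,1,0,40,-4,-10,-1],[-1,1,0,55,-4,-10,-1],[-1,1,0,64,-5,-10,-1],[-1,1,0,68,-5,-10,-1],[-1,1,0,68,-5,-10,-1]]'; python3 - <<'E'
from h import *
o=readout.get_obs(); print(o['joint_pos'].round(2)); p=place(-.034,20.6,.0); print(p,tool(p,down(RY,5.6)))
p=place(-.034,20.6,.015); print(p,tool(p,down(RY,5.6)))
cs=eyes.calibration('scene'); s=eyes.capture('scene')[:,:,::-1]; w=eyes.capture('wrist')[:,:,::-1]; t=eyes.capture('top')[:,:,::-1]
cv2.imwrite('pics/a.png',np.hstack([cv2.resize(s[140:240,275:375],(560,560),interpolation=2),cv2.resize(t[165:265,295:335],(224,560),interpolation=2)]))
for n,x in(('shoulder',-.060),('tail',.06)):
  for h in(0,.03):
    d=np.array([x,0,h])-PT; th=np.radians(20.6); e=o['eef_pos']
    q=rest(0,0,0)*0; a=np.radians(RY); dx=d[0]*np.cos(th)-d[2]*np.sin(th); X=e+[dx*np.cos(a),dx*np.sin(a),d[0]*np.sin(th)+d[2]*np.cos(th)]
    print(n,h,X,(pix(cs,X)-[275,140])*5.6)
E
```

```text
time_s: 18.17
eef_pos: [0.574, 0.0414, 0.086]
orientation: [0.51, 0.493, -0.456, 0.538]
contact_force: [-0.0, -0.4, -0.6]
grip_width: 0.0275
[-0.09  0.82 -0.11  1.93  0.28  0.3  -1.93]
[0.57422227 0.04049127 0.07085514] (array([ 0.2, -0.3, -0. ]), array([15.1, -1.3,  1. ]))
[0.57422227 0.04049127 0.08585514] (array([ 0.2, -0.3, -0. ]), array([0.1, 0.2, 0.9]))
shoulder 0 [0.54708066 0.03977232 0.06870011] [195.67260135 213.32956541]
shoulder 0.03 [0.5365451  0.03912793 0.09678189] [174.29445439 155.36466313]
tail 0 [0.65919829 0.04662972 0.11092111] [422.29280154 266.88002416]
tail 0.03 [0.64866273 0.04598534 0.13900289] [403.80875915 204.21559392]
```

View pics/a.png

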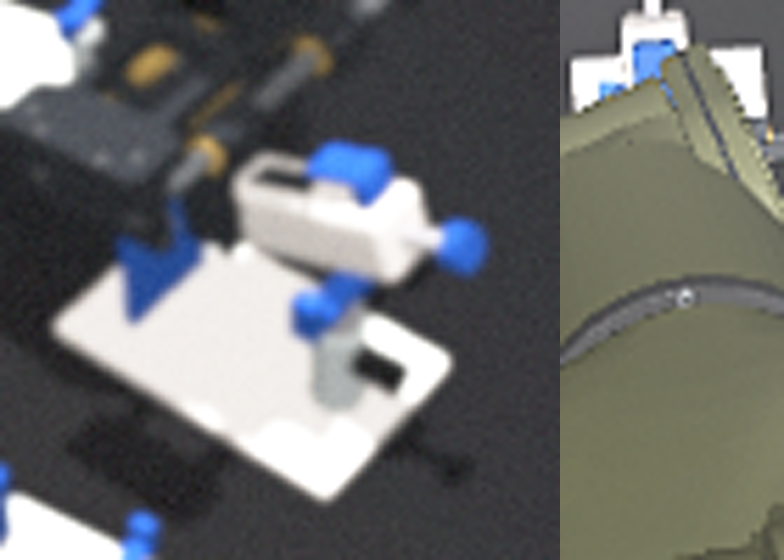

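The scene crop shows the pipette over the rest, sloping tail-up above the saddle with the hook up at (350,170). It is centred and roughly matches the predicted tail position. I'll lower in small steps and watch the force.

```bash
python3 -m inch '[[0,0,0,4,0,1,-1],[0,0,0,8,0,1,-1],[0,0,0,10,-1,1,-1],[0,0,0,10,-1,1,-1]]'; python3 -m inch '[[0,0,0,1,0,0,-1],[0,0,0,2,0,0,-1],[0,0,0,2,0,0,-1]]';python3 -m inch '[[0,0,0,1,0,0,-1],[0,0,0,2,0,0,-1],[0,0,0,2,0,0,-1]]'; python3 - <<'E'
from h import *
p=place(-.034,20.6,.0); print(tool(p,down(RY,5.6))); print(readout.get_obs()['ft_torque'])
E
```

```text
time_s: 18.65
eef_pos: [0.5743, 0.0398, 0.0768]
orientation: [0.51, 0.492, -0.456, 0.538]
contact_force: [-0.0, 0.3, -1.2]
grip_width: 0.0277
time_s: 18.9
eef_pos: [0.5744, 0.0398, 0.0746]
orientation: [0.51, 0.493, -0.456, 0.538]
contact_force: [0.2, 0.4, -1.6]
grip_width: 0.0275
time_s: 19.15
eef_pos: [0.5745, 0.0399, 0.0724]
orientation: [0.51, 0.493, -0.456, 0.538]
contact_force: [0.6, 1.0, -1.4]
grip_width: 0.0276
(array([ 0.2, -0.3, -0.1]), array([ 1.5, -0.4, -0.6]))
[0.04709737 0.1748282  0.05733102]
```

```bash
for i in 1; do python3 -m inch '[[0,0,0,1,0,-0.5,-1],[0,0,0,1,0,-0.5,-1],[0,0,0,1,0,-0.5,-1]]';python3 -m inch '[[0,0,0,1,0,0,-1],[0,0,0,1,0,0,-1],[0,0,0,1,0,0,-1]]'; done; python3 -c "
from h import *
print(readout.get_obs()['ft_torque'])"
```

```text
time_s: 19.4
eef_pos: [0.5746, 0.0405, 0.0714]
orientation: [0.51, 0.493, -0.456, 0.538]
contact_force: [-0.7, -0.3, -1.0]
grip_width: 0.028
time_s: 19.65
eef_pos: [0.5748, 0.0405, 0.0705]
orientation: [0.51, 0.493, -0.456, 0.538]
contact_force: [-0.7, -0.1, 0.2]
grip_width: 0.0272
[-0.0620317   0.13961131 -0.04133248]
```

```bash
python3 -m inch '[[0,0,0,1,0,0,-1],[0,0,0,1,0,0,-1],[0,0,0,1,0,0,-1]]';python3 -c "
from h import *
print(readout.get_obs()['ft_torque'])"; python3 -m inch '[[0,0,0,1,0,0,-1],[0,0,0,1,0,0,-1],[0,0,0,1,0,0,-1]]'; python3 -c "
from h import *
print(readout.get_obs()['ft_torque'])"
```

```text
time_s: 19.9
eef_pos: [0.5751, 0.0405, 0.0699]
orientation: [0.51, 0.492, -0.456, 0.538]
contact_force: [-1.4, -0.4, 4.5]
grip_width: 0.0279
[-0.02193689  0.34919817  0.01614393]
time_s: 20.15
eef_pos: [0.5752, 0.0405, 0.0697]
orientation: [0.51, 0.492, -0.456, 0.538]
contact_force: [-2.8, -0.2, 9.7]
grip_width: 0.0279
[-0.00505693  0.64931891  0.01637425]
```

```bash
python3 -m inch '[[0,0,0,-0.8,0,0,-1],[0,0,0,-0.8,0,0,-1],[0,0,0,-0.8,0,0,-1]]';python3 -c "
from h import *
print(readout.get_obs()['ft_torque'])"; python3 -m inch '[[0,0,-1,0,0,0,-1],[0,0,-1,0,0,0,-1],[0,0,-1,0,0,0,-1]]'; python3 -c "
from h import *
print(readout.get_obs()['ft_torque'])"
```

```text
time_s: 20.4
eef_pos: [0.5752, 0.0405, 0.0705]
orientation: [0.51, 0.492, -0.456, 0.538]
contact_force: [-0.2, 0.3, 1.5]
grip_width: 0.0278
[-0.05608657  0.28547015  0.02963143]
time_s: 20.65
eef_pos: [0.575, 0.0404, 0.0702]
orientation: [0.506, 0.497, -0.461, 0.534]
contact_force: [-1.2, 0.5, 1.2]
grip_width: 0.0276
[ 0.00033906  0.21203359 -0.00657253]
```

```bash
python3 -m inch '[[0,0,-1,0,0,0,-1],[0,0,-1,0,0,0,-1],[0,0,-1,0,0,0,-1]]'; python3 -c "
from h import *
print(readout.get_obs()['ft_torque'])";python3 -m inch '[[0,0,-1,0,0,0,-1],[0,0,-1,0,0,0,-1],[0,0,-1,0,0,0,-1]]'; python3 -c "
from h import *
print(readout.get_obs()['ft_torque'])"
```

```text
time_s: 20.9
eef_pos: [0.5745, 0.0404, 0.0703]
orientation: [0.501, 0.501, -0.465, 0.53]
contact_force: [-2.9, -0.9, 4.3]
grip_width: 0.0274
[ 3.15603000e-04  3.37901772e-01 -7.12317578e-03]
time_s: 21.15
eef_pos: [0.5741, 0.0404, 0.0706]
orientation: [0.497, 0.506, -0.47, 0.526]
contact_force: [-3.6, -0.5, 6.3]
grip_width: 0.0277
[0.00784582 0.39483558 0.0117241 ]
```

```bash
python3 -m inch '[[0,0,1.5,-0.5,0,0,-1],[0,0,1.5,-0.5,0,0,-1],[0,0,1.5,-0.5,0,0,-1]]'; python3 -c "
from h import *
o=readout.get_obs();print(o['ft_torque'],o['contact_force']);R=Ro.from_quat(o['orientation']);t=np.radians(19.5);a=np.radians(RY)
print('tilt',np.degrees(np.arcsin(R.as_matrix()[0,0])))
print('per 10mm',R.inv().apply(-10*np.array([np.cos(t)*np.cos(a),np.cos(t)*np.sin(a),np.sin(t)])), tool(place(-.034,19.6),down(RY,4.6)))"
```

```text
time_s: 21.4
eef_pos: [0.5738, 0.0404, 0.071]
orientation: [0.503, 0.499, -0.463, 0.532]
contact_force: [0.4, -0.5, -1.2]
grip_width: 0.0276
[-0.0066755   0.09896588  0.04257646] [ 0.3925037  -0.50520632 -1.20493741]
tilt 4.132209044177255
per 10mm [ 2.64574765 -9.64363717 -0.01678078] (array([ 0.2, -0.3,  0.4]), array([ 1.1,  0.4, -0.1]))
```

```bash
python3 -m inch '[[0,0,0,0.6,-2.4,0,-1],[0,0,0,1.2,-4.8,0,-1],[0,0,0,1.2,-4.8,0,-1]]'; python3 -m inch '[[0,0,0,0.4,-1.5,0,-1],[0,0,0,0.4,-1.5,0,-1]]'; python3 -m inch '[[0,0,0,0.3,-1,0,-1],[0,0,0,0.3,-1,0,-1]]'; python3 -c "
from h import *
o=readout.get_obs();print(o['ft_torque'],tool(place(-.0435,19.6),down(RY,4.6)))"
```

```text
time_s: 21.65
eef_pos: [0.5684, 0.04, 0.069]
orientation: [0.503, 0.5, -0.464, 0.532]
contact_force: [-0.5, 0.1, -1.0]
grip_width: 0.0276
time_s: 21.82
eef_pos: [0.5681, 0.0401, 0.0687]
orientation: [0.504, 0.499, -0.463, 0.532]
contact_force: [2.3, 0.0, -0.8]
grip_width: 0.0278
time_s: 21.98
eef_pos: [0.5681, 0.0401, 0.0687]
orientation: [0.504, 0.498, -0.463, 0.532]
contact_force: [1.7, -0.9, 0.8]
grip_width: 0.0279
[-1.60580202e-02 -3.49899126e-01  1.33665055e-04] (array([ 0.2, -0.3,  0.3]), array([ 1.9, -3.5, -0. ]))
```

```bash
python3 -m inch '[[0,0,0,0,0.8,0,-1],[0,0,0,0.5,0.8,0,-1],[0,0,0,0.8,0.8,0,-1],[0,0,0,0.8,0.8,0,-1]]'; python3 -c "
from h import *
o=readout.get_obs();print(o['ft_torque'])"; python3 -m inch '[[0,0,0,0.6,0,0,-1],[0,0,0,0.6,0,0,-1]]';python3 -c "
from h import *
o=readout.get_obs();print(o['ft_torque'])"
```

```text
time_s: 22.32
eef_pos: [0.5686, 0.0401, 0.0679]
orientation: [0.504, 0.499, -0.463, 0.532]
contact_force: [0.3, -0.1, 1.2]
grip_width: 0.0277
[-0.0016021   0.05611029 -0.01844389]
time_s: 22.48
eef_pos: [0.5687, 0.0401, 0.0677]
orientation: [0.504, 0.499, -0.463, 0.532]
contact_force: [-0.7, -0.2, 4.7]
grip_width: 0.0275
[ 0.00078901  0.0209635  -0.0237195 ]
```

```bash
python3 -m inch '[[0,0,-0.7,0,0,0,-1],[0,0,-0.7,0,0,0,-1]]';python3 -c "
from h import *
o=readout.get_obs();print(o['ft_torque'])"; python3 -m inch '[[0,0,-0.7,0,0,0,-1],[0,0,-0.7,0,0,0,-1]]';python3 -c "
from h import *
o=readout.get_obs();print(o['ft_torque'])"
```

```text
time_s: 22.65
eef_pos: [0.5685, 0.0401, 0.068]
orientation: [0.501, 0.502, -0.466, 0.529]
contact_force: [-2.8, -0.5, 5.9]
grip_width: 0.0276
[-0.03076125  0.15031845  0.00909742]
time_s: 22.82
eef_pos: [0.5683, 0.04, 0.0683]
orientation: [0.497, 0.505, -0.47, 0.526]
contact_force: [-3.0, -0.1, 5.6]
grip_width: 0.0275
[-0.01958859  0.06958081  0.0476016 ]
```

```bash
python3 -m inch '[[0,0,0.4,0.8,-0.3,0,-1],[0,0,0.4,0.8,-0.3,0,-1],[0,0,0.4,0.8,-0.3,0,-1]]';python3 -c "
from h import *
o=readout.get_obs();print(o['ft_torque'])"; python3 -m inch '[[0,0,0,0.6,-0.5,0,-1],[0,0,0,0.6,-0.5,0,-1],[0,0,0,0.6,-0.5,0,-1]]';python3 -c "
from h import *
o=readout.get_obs();print(o['ft_torque'],tool(place(-.0435,19.6),down(RY,4.6)))"
```

```text
time_s: 23.07
eef_pos: [0.5683, 0.0401, 0.068]
orientation: [0.499, 0.503, -0.468, 0.528]
contact_force: [-0.6, -0.5, 5.7]
grip_width: 0.0279
[ 0.00360733 -0.13268802 -0.0516081 ]
time_s: 23.32
eef_pos: [0.5683, 0.0401, 0.068]
orientation: [0.499, 0.503, -0.468, 0.528]
contact_force: [-1.6, -0.4, 6.0]
grip_width: 0.0276
[ 0.01578874 -0.06434941  0.01190987] (array([ 0.2, -0.3,  1.3]), array([ 1.2, -3.6, -0.1]))
```

Forces are about 6 N with both ends bearing. I'll release so the pipette settles in both forks, then close again on it. That guarantees "bearing on both while held", and I'll nudge it against the fork before the final release.

```bash
python3 -m inch '[[0,0,0,-0.4,0,0,-0.5],[0,0,0,-0.4,0,0,-0.4],[0,0,0,-0.4,0,0,-0.4],[0,0,0,-0.4,0,0,-0.4],[0,0,0,-0.4,0,0,-0.4],[0,0,0,-0.4,0,0,-0.4]]'; python3 -m inch '[[0,0,0,0,0,0,-1],[0,0,0,0,0,0,-1],[0,0,0,0,0,0,-1],[0,0,0,0,0,0,-1],[0,0,0,0,0,0,-1],[0,0,0,0,0,0,-1],[0,0,0,0,0,0,-1],[0,0,0,0,0,0,-1]]';python3 -c "
from h import *
o=readout.get_obs();print(o['ft_torque'])"
```

```text
time_s: 23.82
eef_pos: [0.5683, 0.0401, 0.0683]
orientation: [0.499, 0.503, -0.468, 0.528]
contact_force: [0.2, -1.0, 2.5]
grip_width: 0.0277
time_s: 24.48
eef_pos: [0.5683, 0.0401, 0.0683]
orientation: [0.499, 0.503, -0.468, 0.528]
contact_force: [-1.5, 0.2, 3.5]
grip_width: 0.0279
[ 0.0050846  -0.00214503 -0.02201433]
```

```bash
python3 -m inch '[[0,0,0,0,0,0,-0.2],[0,0,0,0,0,0,-0.2],[0,0,0,0,0,0,-0.2],[0,0,0,0,0,0,-0.2],[0,0,0,0,0,0,-0.2],[0,0,0,0,0,0,-0.2]]'; python3 -c "
from h import *
print(readout.get_obs()['eef_pos'])"; python3 -m inch '[[0,0,0,0,0,0,-1],[0,0,0,0,0,0,-1],[0,0,0,0,0,0,-1],[0,0,0,0,0,0,-1],[0,0,0,0,0,0,-1],[0,0,0,0,0,0,-1],[0,0,0,0,0,0,-1],[0,0,0,0,0,0,-1]]'; python3 -m inch '[[0,0,0,0.2,-0.7,0,-1],[0,0,0,0.2,-0.7,0,-1]]';python3 -m inch '[[0,0,0,0.2,-0.7,0,-1],[0,0,0,0.2,-0.7,0,-1]]'
```

```text
time_s: 24.98
eef_pos: [0.5682, 0.0401, 0.0682]
orientation: [0.499, 0.503, -0.468, 0.528]
contact_force: [0.8, 0.1, 0.4]
grip_width: 0.0352
[0.56819582 0.04007965 0.06824034]
time_s: 25.65
eef_pos: [0.5682, 0.0401, 0.0682]
orientation: [0.499, 0.503, -0.468, 0.528]
contact_force: [-0.1, 1.7, -1.0]
grip_width: 0.0274
time_s: 25.82
eef_pos: [0.5681, 0.0401, 0.0681]
orientation: [0.5, 0.503, -0.467, 0.528]
contact_force: [0.2, -0.2, -0.5]
grip_width: 0.0275
time_s: 25.98
eef_pos: [0.568, 0.0401, 0.0681]
orientation: [0.5, 0.503, -0.467, 0.528]
contact_force: [2.3, 0.5, 0.2]
grip_width: 0.0277
```

```bash
python3 -m inch '[[0,0,0,0.5,-1.2,0,-1],[0,0,0,0.5,-1.2,0,-1],[0,0,0,0.5,-1.2,0,-1]]'; python3 -m inch '[[0,0,0,0.5,0,0,-1],[0,0,0,0.5,0,0,-1],[0,0,0,0.5,0,0,-1],[0,0,0,0.5,0,0,-1]]'; python3 -m inch '[[0,0,0,0,0,0,-0.2],[0,0,0,0,0,0,-0.2],[0,0,0,0,0,0,-0.2],[0,0,0,0,0,0,-0.2],[0,0,0,0,0,0,-0.2],[0,0,0,0,0,0,-0.2]]'
```

```text
time_s: 26.23
eef_pos: [0.5679, 0.0401, 0.068]
orientation: [0.501, 0.502, -0.466, 0.529]
contact_force: [3.2, -0.2, 2.0]
grip_width: 0.0281
time_s: 26.57
eef_pos: [0.568, 0.0402, 0.0677]
orientation: [0.501, 0.502, -0.466, 0.529]
contact_force: [2.2, -0.2, 4.7]
grip_width: 0.0276
time_s: 27.07
eef_pos: [0.5677, 0.0402, 0.0674]
orientation: [0.501, 0.502, -0.466, 0.529]
contact_force: [0.4, 0.0, 0.8]
grip_width: 0.035
```

```bash
python3 -m inch '[[0,0,0,0,0,0,-1],[0,0,0,0,0,0,-1],[0,0,0,0,0,0,-1],[0,0,0,0,0,0,-1],[0,0,0,0,0,0,-1],[0,0,0,0,0,0,-1],[0,0,0,0,0,0,-1],[0,0,0,0,0,0,-1]]'; python3 -m inch '[[0,0,0,0,0,0,-0.2],[0,0,0,0,0,0,-0.2],[0,0,0,0,0,0,0.2],[0,0,0,0,0,0,0.3],[0,0,0,0,0,0,0.3],[0,0,0,0,0,0,0.3],[0,0,0,0,0,0,0.3]]';  python3 -m inch '[[0,0,0,-10,0,0,0.3],[0,0,0,-40,0,0,0.3],[0,0,0,-80,0,0,0.3],[0,0,0,-120,0,0,0.3],[0,0,0,-160,0,0,0.3],[0,0,0,-160,0,0,0.3],[0,0,0,-160,0,0,0.3]]'
```

```text
time_s: 27.73
eef_pos: [0.5676, 0.0401, 0.0674]
orientation: [0.501, 0.502, -0.466, 0.529]
contact_force: [0.1, -0.7, -1.9]
grip_width: 0.0281
time_s: 28.32
eef_pos: [0.5676, 0.0401, 0.0674]
orientation: [0.501, 0.502, -0.466, 0.529]
contact_force: [-0.4, 0.6, 0.4]
grip_width: 0.0571
time_s: 28.9
eef_pos: [0.5593, 0.0387, 0.2303]
orientation: [0.502, 0.501, -0.465, 0.53]
contact_force: [-0.1, 0.3, -0.3]
grip_width: 0.0573
```

```bash
python3 -m inch '[[0,0,0,-20,-10,-40,0.3],[0,0,0,-20,-20,-80,0.3],[0,0,0,-20,-20,-120,0.3],[0,0,0,-20,-20,-160,0.3],[0,0,0,-20,-20,-200,0.3],[0,0,0,-20,-20,-240,0.3],[0,0,0,-20,-20,-240,0.3]]'; python3 - <<'E'
from h import *
s=eyes.capture('scene')[:,:,::-1]; t=eyes.capture('top')[:,:,::-1]; cv2.imwrite('pics/t_last.png',t)
cs=eyes.calibration('scene'); ct=eyes.calibration('top')
cv2.imwrite('pics/b.png',np.hstack([cv2.resize(s[145:235,280:370],(540,540),interpolation=2),cv2.resize(t[165:255,295:335],(240,540),interpolation=2)]))
th=np.radians(20); 
for n,X in(('shoulder side low',(-60,-14,0)),('sh side high',(-60,-14,30)),('tail low',(60,-14,0)),('sh top',(-60,0,30)),('tail top',(60,0,30))):
    d=np.array(X)/1000-[-.06,0,.015]; x=-.0432+d[0]*np.cos(th)-d[2]*np.sin(th); z=.064+d[0]*np.sin(th)+d[2]*np.cos(th)
    P=rest(x,d[1],z); print(n,((pix(cs,P)-[280,145])*6).round(),((pix(ct,P)-[295,165])*6).round()+[540,0])
E
```

```text
time_s: 29.48
eef_pos: [0.5191, 0.2882, 0.2492]
orientation: [0.5, 0.506, -0.46, 0.531]
contact_force: [1.1, 1.2, 1.1]
grip_width: 0.0573
shoulder side low [139. 243.] [696. 304.]
sh side high [117. 182.] [696. 326.]
tail low [376. 306.] [678.  24.]
sh top [139. 162.] [662. 328.]
tail top [379. 218.] [643.  41.]
```

View pics/b.png

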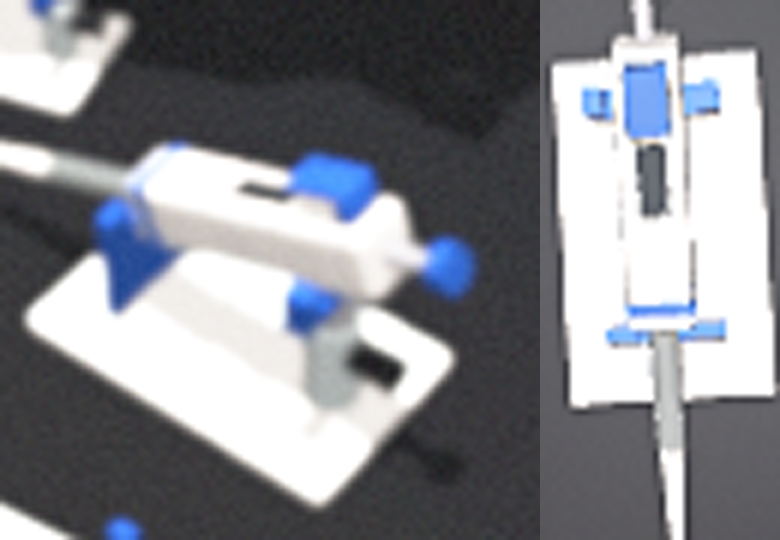

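The final picture shows the pipette in both forks with the hook up. In the top view the handle's front end is at about (661,328), against a predicted (662,328), so it is against the front fork. The tail edge is at row 38, against a predicted 41. Next I'll check the bottle, then hand in.

```bash
python3 - <<'E'
from h import *
c=eyes.calibration('top'); a=cv2.imread('pics/t_last.png'); b=cv2.imread('pics/top0.png')
H,S,V=cv2.split(cv2.cvtColor(a,cv2.COLOR_BGR2HSV))
m=np.zeros((400,640),bool); m[205:275,425:468]=((V<75)|((H<20)&(S>60)))[205:275,425:468]
for k in blobs(m,20):
    (x,y),r=cv2.minEnclosingCircle(k); P=ray(c,(x,y),.09); print('dark',(round(x),round(y)),round(r,1),P.round(3))
d=cv2.absdiff(a,b).max(2)
print('tipbox,rack diff',(d[110:157,247:303]>60).sum(),(d[118:150,362:412]>60).sum(), 'clear',(d[210:235,436:460]>60).sum())
arm.hand_in()
E
```

```text
tipbox,rack diff 0 0 clear 0
the job is handed in; nothing more can be done
```

I handed the job in at about 29.5 s of the 69 s allowed. No verdict is reported, but my checks suggest both parts are done.

- **Amber bottle:** I lifted it by its cap out of the rest and set it in the near half of the tray, with 9.6 N at touchdown. A picture after release showed it standing upright next to the clear bottle.
- **Pipette, regrip:** On the first grip, joint 6 came close to its limit once the pipette sloped. I put the pipette back on the bench and regripped it with the tool leaning about 15°.
- **Pipette, placing:** I lowered it by feel and slid it until the shoulder met the front fork. I let it settle, closed the fingers on it again twice to be sure both forks carried it while held, and nudged it forward between those grips. The highest force I read was about 10 N.
- **Last picture:** The pipette lies in both forks with the hook up, centred, and its handle front is against the front fork. Its image position is within about 3 px, in a six-times enlarged crop, of where I predicted it. The arm was clear.
- **Other objects:** The tip box, tube rack and clear bottle show no change between the first and last top views.

**What failed or stayed uncertain:**
- My final automatic colour check found no amber bottle in the top view, so its standing rests on the earlier picture. I did not touch it after that.
- My position estimate along the pipette was about 4 mm off. The shoulder contact was therefore set by feel, not measured from the images.
- I inferred that both forks were bearing from the wrist force readings. I could not measure each fork separately.

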